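Hold a spring clamp gaping over the job board's edge

ROBOT

A 6-joint arm with a two-finger parallel gripper is mounted at the origin on a cart in front of the work surface, level with it; the furniture and walls round the work are solid. World frame = base frame: x ahead of the robot, y to its left, z up, the work surface at z = 0. Lengths are in m, angles in degrees, forces in N, time in s.
With the tool pointing down it reaches from about 0.35 to 0.975 m from the base axis. Payload 17.4 kg.
Tool frame: the origin (TCP) lies at the centre of the arm's flange, where the gripper is bolted on; the fingertips stand 173 mm ahead of it and the grasp point (between the pads) lies 155 mm ahead of it; z points along the fingers, y is the line along which they close (so a half turn about z gives the same grasp; the last joint's range is limited). The gripper opens to 85 mm and grips with 20 to 120 N. Pads are 22 mm wide; open, the fingers measure 114 mm over their backs; the gripper's body (76 mm by 85 mm) begins 54 mm behind the grasp point. The pads swing forward as they close: fully open they stand 13 mm farther back than shut.
Start: joints at [61.203, 6.646, 82.598, -0, 90.757, -2.166], TCP at [0.303, 0.603, 0.405] pointing down, gripper open.
Joint ranges: [-162.19, 162.19], [-47.58, 125.68], [4.15, 143.07], [-65.23, 245.23], [0.69, 171.88], [-170.13, 170.13]. Speed limits (degrees/s): [108.29, 108.29, 127.2, 180, 180, 180].

INTERFACE

Orientations are given as a 3x3 rotation matrix whose columns are the frame's x, y, z axes.
In Python, from workcell import r gives the robot as it stands. Calls block until the motion is done:
- r.reach(position, orientation): joint-space move of the TCP to a pose.
- r.move_l(position, attitude=None, speed=0.15, f_stop=None): straight line of the TCP; attitude=None keeps the orientation; speed is the mean speed in m/s. With f_stop (N) it stops when the force on the tool has changed by that much, and returns True; else False.
- r.move_joints(angles): joint-space move.
- r.set_gripper(opening): finger opening in m; the grip force is fixed at half the most; returns when the fingers have stopped.
- r.dwell(seconds).
- r.inverse_kinematics(position, orientation): joint angles nearest the present ones, or None.
- r.get_image(name): name is "side" or "top" or "wrist"; returns (picture, depth): 420x560x3 uint8, red, green, blue; 420x560 float32, m along the optical axis (not along the pixel's ray), 0 where there is no reading.
- r.camera_info(name): a dict with "intrinsics" (3x3 intrinsics, pixels), "k1" (the pictures are not rectified: a ray, as slopes to the right and down, at radius r is drawn at 1 + k1 r^2 times it, then the intrinsics apply), "view" (4x4, takes a point from world to camera coordinates). Camera axes: x right, y down, z forward; pixel columns grow to the right and rows downward; lengths in m; the calibration is good to about 2 mm. A picture is of the moment at which its call begins: read the wrist's pose just before it. camera_info takes no time and is no camera call; for the wrist camera it gives the pose at the moment of the call.
A pose or a line that the arm cannot do raises r.IKError and nothing moves.
- r.hand_in(): hands the job in; it is judged then, once.
Trained networks look in the newest picture that a camera, given by its name, has taken for a name from the list of things; names that differ only in an ending like _2 or _b are one class to them, and where a whole thing is asked for, a point or a joint stands for the part that bears it (a point fixed in the world has none). Each returns a list of dicts, best first, with "confidence" (0 to 1); they miss things now and then, are a little off and sometimes report something else, mostly with a low value. They report only what shows in the picture. A call takes as long as a camera call.
- r.regions_of(label, camera): "region" (420x560 bool, what is visible of it).
- r.place_of(label, camera): "location" ([x, y, z] in m, in the coordinates of the camera as it stood for that picture, good to about 4 mm: a listed point, or the origin of a listed thing).
Readings, each from a call of its own:
- r.get_time(): time.
- r.get_joint_positions(): joint angles.
- r.get_joint_velocities(): joint speeds.
- r.get_joint_torque(): joint torques, N m.
- r.get_ee_pos(): TCP position.
- r.get_tool_rot(): TCP orientation.
- r.get_wrist_force(): force on the tool from outside, world axes, zero at the start.
- r.get_moment(): the same for the moment, N m.
- r.get_finger_gap(): finger opening in m.
- r.get_grasp_force(): force on a finger pad.
Only numpy, scipy, OpenCV 4.12 (cv2) and the standard library are available. Lean on these libraries where they do the work, as an engineer would, in place of code of your own. Each camera call takes 0.05 s, during which the arm holds its last target. There are 200 camera calls.

TASK

I am about to slip a drawing onto the job board with the green tab. Squeeze the handles of the orange spring clamp to spread its jaws, lift it off the parking fin and lower it squarely over the middle of that board's top edge (at the green tab), so that the jaw tips reach about 20 mm below the edge, one on each side. Finish still holding it there wide open, neither jaw touching the board, without letting go; do not knock either board and leave the other things where they lie.

Things in the scene. Friction and masses are not known exactly. Their poses are not given: they have to be found in the camera images.
- clip: Orange two-lever spring clamp, 80 g, 26 mm wide along its own x (hinge axis). Origin mid-width on the hinge axis, at the start 65 mm above the worktop; +z up to the handles, mouth below. This body is the lever at own +y (handle and jaw), clip_lever its mirror image. Starts upright biting the parking fin, yaw as the rack's; spread open, this body rolls 0.25 rad about x. Let go, it snaps shut.
- grip_a (a point): Middle of the outer face of the +y handle's flat grip plate: 26 mm wide (x), 36 mm long, 5 mm thick; at the start 27 mm from the clamp's middle plane, 45 mm above the hinge, leaning outward 0.25 rad, its top 63 mm above the hinge. Squeeze both plates together from above, fingers closing along own y.
- grip_b (a point): The same on the -y handle. The plates are 63 mm apart over their outer top edges at the start; squeezed to the stop they are parallel, 30 mm apart over the outer faces, centred 50 mm above the hinge.
- clip_lever (a joint): Opening angle between the two levers (rad): 0 biting the 4 mm fin at the start, -0.09 empty and shut, 0.50 squeezed to the stop (widest gape). The spring always shuts it: about 6 N on each handle at 0, 10 N at the stop; a 30 to 50 N grip takes it to the stop.
- jaw_a (a point): Tip of the +y jaw with black rubber face (lowest point of its inner face, mid-width), 45 mm from the hinge axis. It turns with body clip.
- jaw_b (a point): Tip of the -y jaw, likewise. The midpoint between jaw_a and jaw_b is the middle of the mouth; at the stop the tips are 26 mm apart, 43 mm below the hinge.
- rack: Parking post, fixed: dark steel base 100 x 70 x 20 mm with an upright aluminium fin 60 mm long (own x), 4 mm thick (own y), standing 26 mm above the base (its top 46 mm above the worktop). Origin under the middle of the base. The jaw tips rest on the base, one on each side of the fin.
- board_green: Job board with the green tab, fixed: white upright panel 4 mm thick (own x), 114 mm wide (own y), top edge 95 mm above the worktop, in a wooden foot 58 x 120 x 16 mm. Origin under the middle of the foot. A green tab 40 mm wide marks the middle of its top edge on both faces.
- board_green_edge (a point): Middle of the top edge of the board with the green tab, in the middle of its thickness; x is normal to the panel, y along the edge, z up.
- board_blue: A like board with a blue tab, fixed; not wanted now. Origin under the middle of its foot.
- screwdriver_blue: Bystander: blue screwdriver 179 mm long lying on the worktop. Origin at its underside, as for all bystanders.
- spanner_13: Bystander: steel open-ended spanner 148 mm long.
- tape_roll: Bystander: roll of black tape, 67 mm across, 19 mm high.
- multimeter: Bystander: yellow and black multimeter, 146 x 68 x 45 mm.

How it is judged:
By the outcome, as a careful person would: the job done as asked, in the order asked, and still so for the second after the job is handed in, while the arm keeps its last pose, push and grip.
It also fails if it takes over 32 s, if anything falls off the work surface, if the arm or the gripper's body presses on something with over 40 N, if the wrist force passes 120 N, or if a joint passes its speed limit or range.

## Working session

There is one attempt and no reset: what is moved stays moved. The work goes in short steps, each a Python script; the robot and the scene stay as the last script left them, time stands still between calls to the robot, and variables do not carry over. Pictures are saved under pics/ and viewed, at most 10 in all, crops included, and the job is handed in when it is done.

```bash
mkdir -p pics; ls; cat > h.py <<'E'
import numpy as np, cv2
from workcell import r
def cap(n,fn=None):
    info=r.camera_info(n); im,d=r.get_image(n)
    if fn: cv2.imwrite('pics/'+fn,im[:,:,::-1])
    return info,im,d
def cloud(info,d):
    K=np.array(info['intrinsics']);k1=info['k1'];V=np.array(info['view'])
    h,w=d.shape;u,v=np.meshgrid(np.arange(w),np.arange(h))
    p=cv2.undistortPoints(np.stack([u,v],-1).reshape(-1,1,2).astype(np.float64),K,np.array([k1,0,0,0.]))[:,0]
    P=np.c_[p*d.reshape(-1,1),d.reshape(-1)]
    W=(P-V[:3,3])@V[:3,:3]
    W[d.reshape(-1)<=0]=np.nan
    return W.reshape(h,w,3)
def w(info,p):
    V=np.array(info['view']);return (np.array(p)-V[:3,3])@V[:3,:3]
E
python3 - <<'E'
from h import *
np.set_printoptions(precision=4,suppress=True)
for n in ['top','side']:
    info,im,d=cap(n,n+'0.png'); C=cloud(info,d)
    np.savez(n+'0.npz',C=C,im=im)
    for l in ['clip','grip_a','grip_b','jaw_a','rack','board_green','board_green_edge','board_blue','screwdriver_blue','spanner_13','tape_roll','multimeter']:
        for q in r.place_of(l,n)[:2]: print(n,l,round(q['confidence'],2),w(info,q['location']))
print(r.get_time())
E
```

```text
pics
top clip 0.59 [0.4669 0.1856 0.0664]
top grip_a 0.79 [0.4645 0.2145 0.1077]
top grip_a 0.55 [0.4627 0.1596 0.1114]
top grip_b 0.79 [0.4645 0.2145 0.1077]
top grip_b 0.55 [0.4627 0.1596 0.1114]
top jaw_a 0.66 [0.4646 0.1802 0.0184]
top jaw_a 0.5 [0.4623 0.1824 0.0208]
top rack 0.56 [0.4658 0.1841 0.0014]
top board_green 0.59 [ 0.4486 -0.0478 -0.0004]
top board_green 0.22 [0.4597 0.1588 0.1106]
top board_green_edge 0.58 [ 0.4485 -0.0465  0.0927]
top board_blue 0.62 [ 0.4345 -0.2566  0.002 ]
top screwdriver_blue 0.52 [ 0.6162  0.1116 -0.0037]
top screwdriver_blue 0.16 [0.464  0.1881 0.0681]
top spanner_13 0.73 [ 0.3324 -0.2816  0.0021]
top tape_roll 0.52 [ 0.6493 -0.2715 -0.0016]
top tape_roll 0.39 [ 0.5557 -0.4681  0.001 ]
top multimeter 0.82 [ 0.5565 -0.4699 -0.0028]
side clip 0.5 [0.4641 0.1824 0.0673]
side grip_a 0.69 [0.4606 0.2113 0.1047]
side grip_a 0.66 [0.4613 0.1577 0.1125]
side grip_b 0.69 [0.4606 0.2113 0.1047]
side grip_b 0.66 [0.4613 0.1577 0.1125]
side jaw_a 0.77 [0.4633 0.1818 0.0229]
side jaw_a 0.5 [0.465  0.1818 0.0198]
side rack 0.79 [ 0.4648  0.1888 -0.0008]
side rack 0.47 [ 0.6181  0.1078 -0.0041]
side board_green 0.81 [ 0.4482 -0.0429  0.0045]
side board_green_edge 0.86 [ 0.447  -0.0478  0.0984]
side board_blue 0.55 [ 0.4385 -0.2591 -0.0018]
side screwdriver_blue 0.61 [ 0.6152  0.1099 -0.0051]
side spanner_13 0.66 [ 0.3392 -0.283  -0.0032]
side tape_roll 0.59 [ 0.6495 -0.2772  0.0008]
side multimeter 0.95 [ 0.5612 -0.4707 -0.0003]
1.3
```

View pics/top0.png

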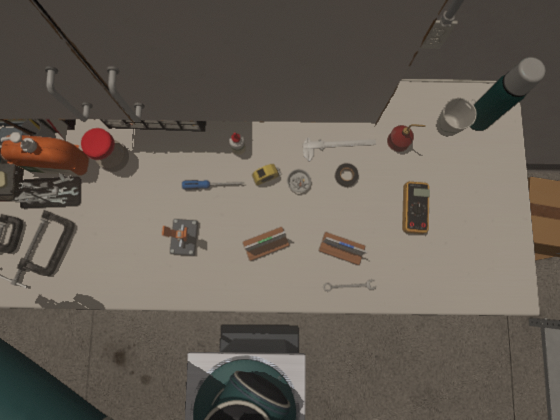

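View pics/side0.png

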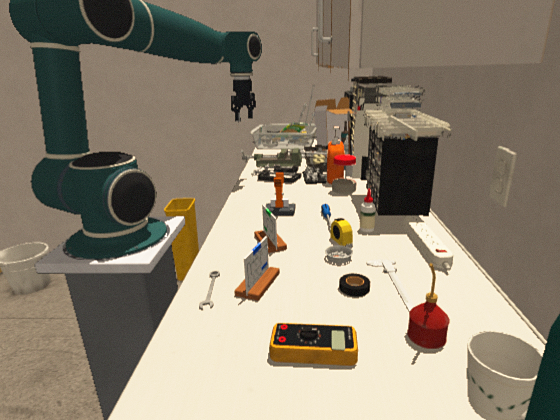

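```bash
python3 - <<'E'
from h import *
np.set_printoptions(precision=4,suppress=True)
def rect(p,n):
    if len(p)<5: print(n,len(p));return
    (c,s,a)=cv2.minAreaRect(p.astype(np.float32)*1000); print(n,len(p),np.round(c,1),np.round(s,1),round(a,1))
for n in ['top','side']:
    z=np.load(n+'0.npz');C=z['C'];X,Y,Z=C[...,0],C[...,1],C[...,2]
    def sel(x0,x1,y0,y1,z0,z1): return C[(X>x0)&(X<x1)&(Y>y0)&(Y<y1)&(Z>z0)&(Z<z1)]
    for nm,b in dict(board=(.36,.54,-.15,.05,.085,.105),foot=(.36,.54,-.15,.05,.012,.022),base=(.38,.54,.12,.25,.015,.026),fin=(.38,.54,.12,.25,.042,.05),handles=(.38,.54,.12,.26,.07,.15),blue=(.36,.52,-.35,-.18,.085,.105)).items():
        p=sel(*b); rect(p[:,:2],n+' '+nm)
        if len(p): print('   zmed',np.percentile(p[:,2],[5,50,95]))
E
```

```text
top board 92 [448.1 -44.4] [  5.5 112.1] 22.3
   zmed [0.0871 0.0942 0.0974]
top foot 617 [447.8 -44.3] [ 57.8 119.4] 22.4
   zmed [0.0128 0.0157 0.0195]
top base 640 [462.9 184.3] [67.9 99.9] 86.7
   zmed [0.0162 0.0201 0.024 ]
top fin 27 [462.5 178.4] [13.4 57.6] 84.2
   zmed [0.0426 0.0454 0.0491]
top handles 194 [462.5 182.9] [62.2 29.4] 81.3
   zmed [0.0711 0.0987 0.1291]
top blue 97 [ 437.9 -257.1] [113.6   5.6] 71.8
   zmed [0.088  0.0941 0.0974]
side board 62 [449.5 -50. ] [  4.6 109.1] 22.6
   zmed [0.0867 0.0928 0.0948]
side foot 247 [449.  -47.8] [ 56.8 122.2] 25.1
   zmed [0.0132 0.0151 0.0186]
side base 199 [464.3 178.4] [68.6 98.3] 85.8
   zmed [0.0161 0.0191 0.0246]
side fin 30 [464.1 182.7] [27.  53.7] 60.5
   zmed [0.0422 0.0439 0.0498]
side handles 177 [464.6 182.3] [63.1 24. ] 85.7
   zmed [0.0748 0.1086 0.1262]
side blue 134 [ 439.8 -261.3] [113.    5.7] 71.2
   zmed [0.0856 0.0915 0.0948]
```

The top view shows the clamp at px (175,233) with its handles spread along world y. The green board is at (268,243), angled about 22°. The side view agrees: clamp at (280,195), green tab at (267,213). The network positions and the depth rectangles agree within 4 mm. Next I hover over the clamp and refine with the wrist camera.

```bash
cat >> h.py <<'E'
def R(a):
    a=np.radians(a);y=np.array([np.cos(a),np.sin(a),0]);z=np.array([0,0,-1.]);return np.c_[np.cross(y,z),y,z]
def rect(p,n):
    if len(p)<5: print(n,len(p));return
    (c,s,a)=cv2.minAreaRect(p.astype(np.float32)*1000); print(n,len(p),np.round(c,1),np.round(s,1),round(a,1))
def box(C,x0,x1,y0,y1,z0,z1):
    X,Y,Z=C[...,0],C[...,1],C[...,2]; return C[(X>x0)&(X<x1)&(Y>y0)&(Y<y1)&(Z>z0)&(Z<z1)]
E
python3 - <<'E'
from h import *
np.set_printoptions(precision=4,suppress=True)
print(r.get_tool_rot())
for a in (86.5,-93.5):
    print(a,r.inverse_kinematics([.463,.183,.42],R(a)),r.inverse_kinematics([.448,-.045,.33],R(a-64)))
ok=[a for a in (86.5,-93.5) if r.inverse_kinematics([.463,.183,.42],R(a)) is not None]
a=min(ok,key=lambda a:max(abs(r.inverse_kinematics([.463,.183,.42],R(a))[5]),abs(r.inverse_kinematics([.448,-.045,.33],R(a-64))[5])))
print('use',a)
r.reach([.463,.183,.42],R(a))
info,im,d=cap('wrist','wrist1.png');C=cloud(info,d);np.savez('w1.npz',C=C,im=im)
for l in ['clip','grip_a','rack']:
    for q in r.place_of(l,'wrist')[:2]: print(l,round(q['confidence'],2),w(info,q['location']))
for nm,b in dict(base=(.38,.54,.12,.25,.015,.026),fin=(.38,.54,.12,.25,.042,.05),handles=(.38,.54,.12,.26,.09,.15),top=(.38,.54,.12,.26,.12,.14)).items():
    p=box(C,*b); rect(p[:,:2],nm); print(np.percentile(p[:,2],[5,50,95]) if len(p) else '')
print(r.get_time(),r.get_wrist_force(),r.get_finger_gap())
E
```

```text
[[-0.8939  0.4482 -0.    ]
 [ 0.4482  0.8939 -0.    ]
 [ 0.     -0.     -1.    ]]
86.5 [ 18.6304 -16.0284 102.5054  -0.      93.523  -67.8696] [ -8.9826 -20.9476 114.5876  -0.      86.3599 -31.4826]
-93.5 [ 18.6304 -16.0284 102.5054  -0.      93.523  112.1304] [ -8.9826 -20.9476 114.5876  -0.      86.3599 148.5174]
use 86.5
clip 0.55 [0.4615 0.1853 0.0646]
grip_a 0.69 [0.4595 0.1561 0.1129]
grip_a 0.67 [0.4639 0.2111 0.1092]
rack 0.91 [0.4621 0.1835 0.0002]
base 2921 [461.4 181.5] [70.1 96.9] 86.6
[0.0191 0.0209 0.0236]
fin 133 [460.8 183.7] [57.4 19.9] 9.8
[0.0424 0.046  0.0479]
handles 1010 [461.2 181.7] [62.2 25.9] 86.0
[0.0933 0.1178 0.1295]
top 455 [461.5 181.7] [62.1 25.9] 86.5
[0.1213 0.128  0.1297]
3.15 [ 0.3782 -0.2187  0.7053] 0.08577210578297095
```

View pics/wrist1.png

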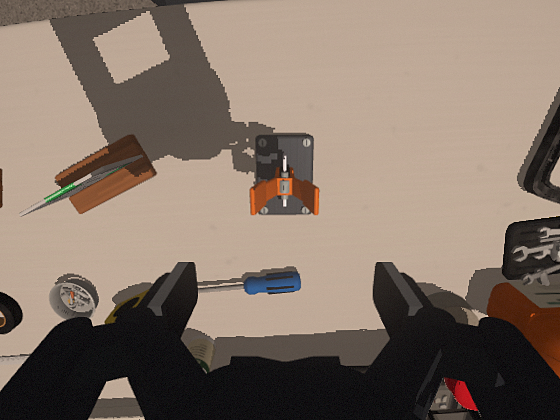

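The wrist view shows the clamp centred at px (285,195), with handles at (252,200) and (318,200) and nothing in the fingers' path. The measured plate span is 62 x 26 mm with tops at z=0.128, matching the text. I descend and squeeze.

```bash
python3 - <<'E'
from h import *
np.set_printoptions(precision=4,suppress=True)
r.move_l([.462,.182,.30],R(86.5),speed=.2)
print('stop',r.move_l([.462,.182,.267],speed=.08,f_stop=8))
r.set_gripper(0.0)
print(r.get_finger_gap(),r.get_grasp_force(),r.get_wrist_force(),r.get_ee_pos(),r.get_time())
info,im,d=cap('side');C=cloud(info,d)
cv2.imwrite('pics/side2.png',cv2.resize(im[120:230,210:350,::-1],None,fx=5,fy=5,interpolation=cv2.INTER_CUBIC))
for l in ['clip','jaw_a','grip_a']:
    for q in r.place_of(l,'side')[:2]: print(l,round(q['confidence'],2),w(info,q['location']))
E
```

```text
stop False
0.0282571347558833 67.5750878197141 [ 0.9934  2.9101 15.5387] [0.4627 0.1825 0.2697] 5.0167
clip 0.73 [0.464  0.1693 0.116 ]
clip 0.71 [0.4652 0.182  0.0644]
jaw_a 0.49 [0.4624 0.1721 0.0192]
jaw_a 0.45 [0.4663 0.1948 0.0264]
grip_a 0.54 [0.4605 0.199  0.1102]
grip_a 0.46 [0.4618 0.1684 0.1167]
```

View pics/side2.png

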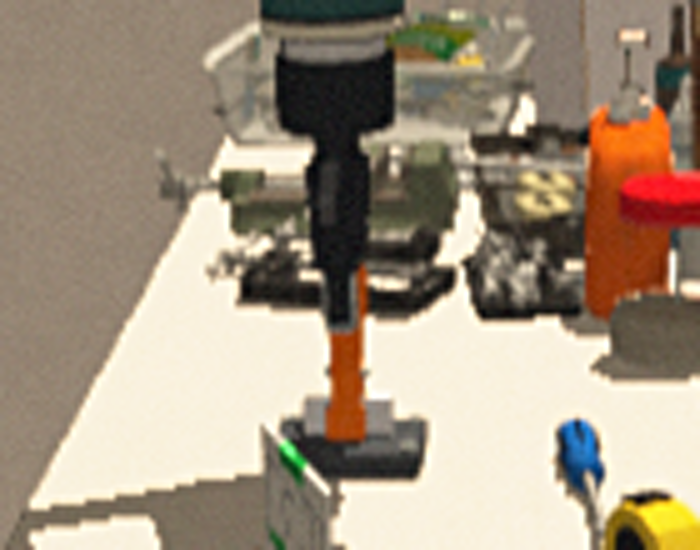

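Gap is 28.3 mm, so the handles are at the stop, and the side view shows the jaws sitting on the base on either side of the fin. I lift straight up, check, and refine the board pose from the earlier wrist cloud.

```bash
python3 - <<'E'
from h import *
np.set_printoptions(precision=4,suppress=True)
C=np.load('w1.npz')['C']
B=dict(board=(.36,.54,-.15,.05,.085,.105),foot=(.36,.54,-.15,.05,.012,.022))
for k,b in B.items(): rect(box(C,*b)[:,:2],'w1 '+k)
r.move_l([.4627,.1825,.34],R(86.5),speed=.1)
r.move_l([.4627,.1825,.45],speed=.2)
print(r.get_finger_gap(),r.get_grasp_force(),r.get_wrist_force())
# hover a little short of the board, wrist camera looking
r.reach([.448,-.046,.43],R(22.4))
print(r.get_ee_pos(),r.get_time(),r.get_finger_gap())
info,im,d=cap('wrist','wrist3.png');C=cloud(info,d);np.savez('w3.npz',C=C,im=im)
for k,b in B.items(): 
    p=box(C,*b);rect(p[:,:2],'w3 '+k)
    if len(p):print(np.percentile(p[:,2],[5,50,95]))
for l in ['clip','grip_a','jaw_a','board_green_edge']:
    for q in r.place_of(l,'wrist')[:2]: print(l,round(q['confidence'],2),w(info,q['location']))
for n in ['side','top']:
    info,im,d=cap(n);np.savez(n+'3.npz',C=cloud(info,d),im=im)
    if n=='side':cv2.imwrite('pics/side3.png',cv2.resize(im[90:270,190:350,::-1],None,fx=3.3,fy=3.3,interpolation=cv2.INTER_CUBIC))
    for l in ['clip','jaw_a','board_green_edge']:
        for q in r.place_of(l,n)[:2]: print(n,l,round(q['confidence'],2),w(info,q['location']))
print(r.get_time())
E
```

```text
w1 board 555 [447.3 -47.2] [  6.  114.4] 22.5
w1 foot 3369 [447.1 -47.4] [ 58.3 121. ] 21.7
0.028231884413130622 66.13041579723358 [ 0.7783 -0.7151 -0.9692]
[ 0.4482 -0.0455  0.4295] 7.7167 0.028038808224246987
w3 board 363 [441.4 -34. ] [ 4.2 82.7] 22.5
[0.0945 0.0959 0.0972]
w3 foot 3358 [446.9 -47.6] [ 58.1 116.6] 22.3
[0.0154 0.0169 0.0182]
clip 0.94 [ 0.445  -0.0474  0.2218]
grip_a 0.89 [ 0.4294 -0.0533  0.2733]
grip_a 0.58 [ 0.4596 -0.0418  0.2751]
jaw_a 0.87 [ 0.4607 -0.0412  0.1838]
jaw_a 0.61 [ 0.4393 -0.0527  0.1763]
board_green_edge 0.78 [ 0.4469 -0.0478  0.0936]
side clip 0.65 [ 0.45   -0.0443  0.225 ]
side jaw_a 0.7 [ 0.4616 -0.043   0.1819]
side jaw_a 0.56 [ 0.4399 -0.0483  0.1769]
side board_green_edge 0.73 [ 0.4466 -0.0477  0.0957]
side board_green_edge 0.55 [ 0.4639  0.1858 -0.0008]
top board_green_edge 0.72 [ 0.4464 -0.0489  0.0935]
8.3667
```

View pics/wrist3.png

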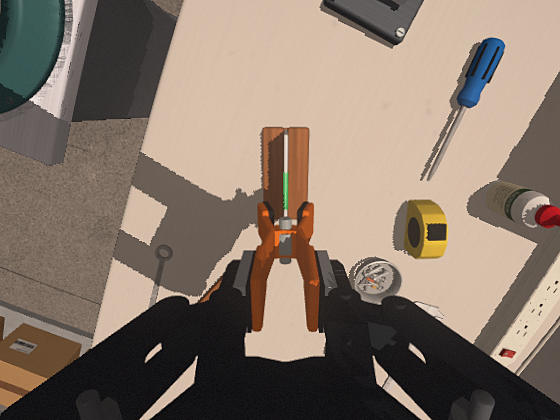

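View pics/side3.png

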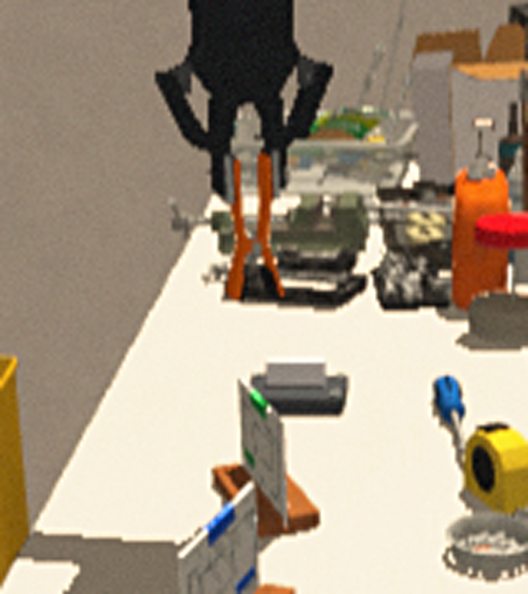

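The wrist view shows the spread jaws at px (263,215) and (307,215), straddling the board line at x≈286 and square to it. The side view shows the clamp hanging straight, mouth down and open. One numeric check of the clamp's pose in the tool frame comes next.

```bash
python3 - <<'E'
from h import *
np.set_printoptions(precision=1,suppress=True)
T=np.array([.4482,-.0455,.4295]);Rt=R(22.4)
for n in ['w','side','top']:
    z=np.load(n+'3.npz');C=z['C'];im=z['im']
    hsv=cv2.cvtColor(im,cv2.COLOR_RGB2HSV)
    m=(hsv[...,0]<16)&(hsv[...,1]>130)&(hsv[...,2]>60)&(C[...,2]>.165)&(C[...,2]<.32)&(np.hypot(C[...,0]-T[0],C[...,1]-T[1])<.06)
    p=(C[m]-T)@Rt*1000
    print(n,len(p))
    if len(p)<20: continue
    for a in range(130,260,10):
        q=p[(p[:,2]>=a)&(p[:,2]<a+10)]
        if len(q)>3: print(a,len(q),'x',np.percentile(q[:,0],[2,50,98]),'y',np.percentile(q[:,1],[2,50,98]))
    print('zmax',np.percentile(p[:,2],[95,99,100]))
for k,P in dict(w=[.4471,-.0475,.43]).items(): print('board in tool',(np.array(P)-T)@Rt*1000)
E
```

```text
w 4055
130 1142 x [-12.2   0.7  11.6] y [-15.9   7.6  11.9]
140 413 x [-10.4  11.1  12.2] y [-15.9 -11.8  11.9]
150 330 x [-8.8 11.2 12.4] y [-16.1 -11.8  11.9]
160 283 x [-8.6 11.3 12.5] y [-16.  -11.8  12.1]
170 230 x [-7.7  2.7 11.8] y [-13.5 -10.9   9.5]
180 287 x [-7.2  6.3  9.4] y [-13.7  -9.3  10. ]
190 468 x [-8.6  3.8  9.4] y [-12.4  -5.1   8.1]
200 231 x [-9.7  8.5  9.7] y [-13.7  -1.2  10.1]
210 165 x [-3.7  7.8  9.7] y [-16.5   7.7  12.9]
220 242 x [-7.8  9.3 13. ] y [-18.4 -11.7  14.9]
230 207 x [-9.4  6.7 13.1] y [-21.4  12.   17.8]
240 57 x [-9.5  9.4 13.2] y [-22.2  17.   19. ]
zmax [232.9 240.9 248.5]
side 296
130 9 x [-15.1  -6.5   7.3] y [-13.6  10.6  14.2]
140 24 x [-15.8 -11.8   5.3] y [-13.5   9.9  14.1]
150 28 x [-15.9 -11.9   5.2] y [-14.   10.   15.1]
160 27 x [-15.4 -11.5   8.7] y [-14.8  10.1  13.8]
170 22 x [-14.9  -7.9   6.4] y [-15.2   9.9  14. ]
180 29 x [-11.5  -8.1   7.7] y [-13.7   8.2  11.7]
190 28 x [-11.8  -6.3   5.2] y [-11.9   7.4  11.5]
200 32 x [-12.7  -8.6   4.1] y [-10.8  -2.8  10.8]
210 26 x [-11.4  -8.    5.1] y [-13.9  -9.5  13.5]
220 30 x [-13.4  -7.4   5.8] y [-16.2 -12.4  14.9]
230 25 x [-14.5 -11.3   9.8] y [-18.6 -15.7  17.3]
240 16 x [-14.6 -10.    9.7] y [-20.3 -18.5  19.9]
zmax [240.6 244.7 246.9]
top 0
board in tool [-1.4 -1.8 -0.5]
```

Wrist-camera measurements put the clamp and the board within about 0.5 mm across and 1.5 mm along, and the clamp is upright. I lower with a force stop.

```bash
python3 - <<'E'
from h import *
np.set_printoptions(precision=4,suppress=True)
r.move_l([.4486,-.0473,.37],R(22.4),speed=.1)
print(r.move_l([.4486,-.0473,.3235],speed=.05,f_stop=6))
r.dwell(.3)
print(r.get_ee_pos(),r.get_wrist_force(),r.get_finger_gap(),r.get_time())
T=r.get_ee_pos();Rt=np.array(r.get_tool_rot())
for n in ['wrist','side']:
    info,im,d=cap(n,'fin_'+n+'.png');C=cloud(info,d)
    if n=='side':cv2.imwrite('pics/side4.png',cv2.resize(im[120:270,200:340,::-1],None,fx=4,fy=4,interpolation=cv2.INTER_CUBIC))
    hsv=cv2.cvtColor(im,cv2.COLOR_RGB2HSV)
    m=(hsv[...,0]<16)&(hsv[...,1]>130)&(hsv[...,2]>60)&(C[...,2]>.06)&(np.hypot(C[...,0]-T[0],C[...,1]-T[1])<.06)
    p=C[m];t=(p-T)@Rt*1000
    print(n,'zlow',np.percentile(p[:,2],[0,1]))
    for a in (215,225,235):
        q=t[(t[:,2]>=a)&(t[:,2]<a+10)]
        if len(q)>3:print(a,len(q),'x',np.percentile(q[:,0],[2,98]),'y',np.percentile(q[:,1],[2,98]))
    b=(C[(C[...,2]>.085)&(C[...,2]<.1)&(hsv[...,1]<90)&(np.hypot(C[...,0]-T[0],C[...,1]-T[1])<.065)]-T)@Rt*1000
    if len(b):print('board x',np.percentile(b[:,0],[1,99]),'y',np.percentile(b[:,1],[2,50,98]),len(b))
    for l in ['clip','jaw_a','board_green_edge']:
        for q in r.place_of(l,n)[:2]: print(l,round(q['confidence'],2),w(info,q['location']),((w(info,q['location'])-T)@Rt)*1000)
E
```

```text
False
[ 0.4486 -0.0473  0.3236] [-0.5817 -1.2983 -0.2634] 0.028221776547136743 10.5
wrist zlow [0.0768 0.0812]
215 199 x [-6.5569 11.6   ] y [-18.0206  14.0164]
225 242 x [-10.197   12.9165] y [-20.1187  16.5234]
235 186 x [-10.002   13.0221] y [-22.3921  18.9282]
board x [-55.7002  56.2022] y [-12.6078  -1.7094   9.865 ] 653
clip 0.83 [ 0.4441 -0.0485  0.1173] [  0.5881  -4.6778 206.3322]
jaw_a 0.81 [ 0.4364 -0.057   0.0719] [ -4.3289 -15.0063 251.7555]
jaw_a 0.64 [ 0.4583 -0.0459  0.0741] [ -2.3791   9.4956 249.5572]
board_green_edge 0.91 [ 0.4483 -0.0474  0.0962] [  0.0943  -0.3905 227.469 ]
side zlow [0.0782 0.0792]
215 23 x [-10.9436   6.8737] y [-15.9969  13.8789]
225 26 x [-14.7627   6.8466] y [-17.6956  15.1922]
235 22 x [-14.151    9.1821] y [-20.4958  17.9832]
board x [-56.9956  41.2298] y [-10.5167  -0.7028  11.2942] 40
clip 0.86 [ 0.4478 -0.0466  0.1167] [  0.9374  -0.5577 206.9229]
jaw_a 0.68 [ 0.4376 -0.0544  0.0717] [ -2.3431 -12.9255 251.8891]
jaw_a 0.66 [ 0.4616 -0.0413  0.0757] [  0.6372  14.2909 247.9489]
board_green_edge 0.68 [0.4644 0.1856 0.0029] [209.3035 103.2755 320.7347]
```

View pics/fin_wrist.png

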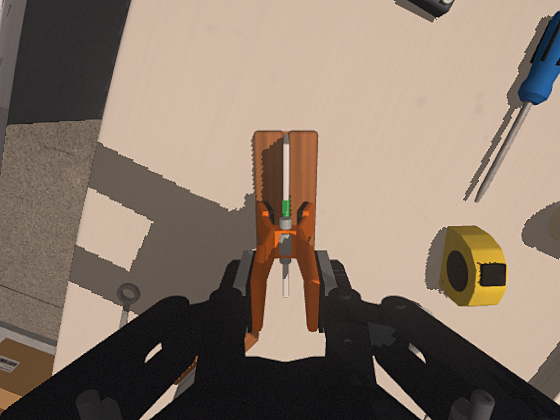

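View pics/side4.png

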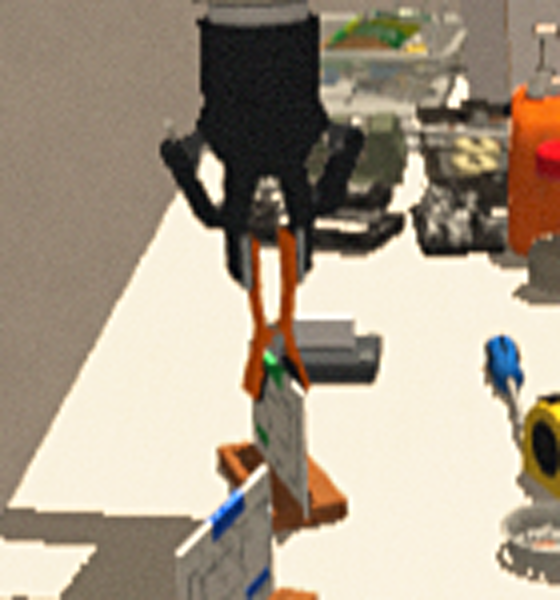

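The wrist view shows the board line at px x≈286, midway between the jaws at 263 and 309. The side view shows one jaw on each side of the green tab. The clamp and panel mid-planes are both at about -1.7 mm in the tool frame, the tips are at z≈0.075, and there is no contact force.

```bash
python3 -c "
from workcell import r
print(r.hand_in())"
```

```text
the job is handed in; nothing more can be done
None
```

The job is handed in: the clamp is held wide open over the middle of the green-tab board, its jaw tips about 20 mm below the top edge, one on each side, with no contact force measured and about 10.5 s on the clock at the last check.

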